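# Unstack the returned pipe fittings into their stock dishes

### The arm

A 6-joint arm with a two-finger parallel gripper is mounted at the origin on the work surface. World frame = base frame: x ahead of the robot, y to its left, z up, the work surface at z = 0. Lengths are in m, angles in rad, forces in N, time in s.
With the tool pointing down it reaches from about 0.25 to 0.775 m from the base axis. Payload 4 kg.
Tool frame: the origin (TCP) lies at the very end of the fingers, on their centre line; the grasp point (between the pads) lies 19 mm behind it (robot.pinch_z is the distance from the TCP to the grasp point, in m); z points along the fingers, y is the line along which they close (so a half turn about z gives the same grasp; the last joint's range is limited). The gripper opens to 94 mm and grips with 3 to 60 N. Pads are 16 mm wide; open, the fingers measure 119 mm over their backs; the gripper's body (75 mm by 177 mm) begins 78 mm behind the grasp point.
Start: joints at [1.06, 0.087, 1.371, -0, 1.684, -0.103], TCP at [0.218, 0.505, 0.179] pointing down, gripper open.
Joint ranges: [-3.1, 3.1], [-0.76, 2.03], [0.27, 2.55], [-1.08, 4.22], [0.17, 2.65], [-2.57, 2.57]. Speed limits (rad/s): [2.79, 2.79, 3.14, 3.14, 3.14, 3.14].

### API

Orientations are given as [roll, pitch, yaw] about the fixed x, y, z axes, in that order (R = Rz(yaw) Ry(pitch) Rx(roll)).
In Python, from bench import robot gives the robot as it stands.
- The arm moves only by the tool arm_command, never from a script. Its argument "targets" is one flat list of numbers, 7 for each row, row after row: the turn, a rotation vector about the tool's x, y, z in degrees, then the shift along the tool's x, y, z in mm, then the closure, from -1 (fully open) to 1 (shut). In form: [ax, ay, az, x, y, z, hand, ax, ay, az, x, y, z, hand, ...]. A call has 1 to 20 rows; each row is the pose to reach, as a shift and turn from the pose commanded when the call began, along the tool's axes at that moment; what a row does not reach only later rows make up. A row lasts 1/10 s, in which the tool goes at most 50 mm and 8.59 degrees, less where a joint would pass 70% of its speed; a pose out of reach is approached as far as the arm can. A call with a gripper value outside its range is refused whole. The fingers move at their own pace and stop on an object; the grip force is fixed at half the most. Time passes only in rows, so rows that repeat a pose let the fingers close. It gives the time, the measured TCP pose, the force, the opening and the grip force at its end, in the units of the state.
- robot.get_obs(): the state, without advancing time (a new reading comes with each control period).
- robot.snapshot(name): name is "scene" or "top" or "wrist"; returns a dict with "color" (384x512x3 uint8, red, green, blue), "range_z" (384x512 float32, m along the optical axis (not along the pixel's ray), 0 where there is no reading), "fx", "fy", "cx", "cy" (pixels), "T" (4x4, takes a point from camera to world coordinates); the wrist camera has in their place "T_tool_cam" (4x4, takes a point from camera to tool coordinates, whose origin is the TCP and whose axes are the flange's). Camera axes: x right, y down, z forward; pixel columns grow to the right and rows downward; lengths in m; the calibration is good to about 2 mm. A picture is of the moment at which its call begins: read the wrist's pose just before it.
- robot.close_job(): hands the job in; it is judged then, once.
The state is a dict: "time": time; "joint_positions": joint angles; "qvel": joint speeds; "joint_torque": joint torques, N m; "tool_pos": TCP position; "ee_rot": TCP orientation; "wrist_force": force on the tool from outside, world axes, zero at the start; "wrist_torque": the same for the moment, N m; "width": finger opening in m; "finger_force": force on a finger pad.
Only numpy, scipy, OpenCV 4.12 (cv2) and the standard library are available. Lean on these libraries where they do the work, as an engineer would, in place of code of your own. Each camera call takes 0.05 s, during which the arm holds its last target. There are 200 camera calls.

### The job

Five returned pipe fittings with coloured caps are piled in two stacks on the store-room bench. Take the stacks apart and stand each fitting upright in the dish of its own cap colour, flat on the dish floor inside the rim, and let go. Do not tip any fitting over on the way.

Things in the scene. Friction and masses are not known exactly. Their poses are not given: they have to be found in the camera images.
- blue_coupling: Short wide steel coupling, round, with a blue plastic cap over its upper 16 mm. Diameter 68 mm at the cap and at the foot (a few mm slimmer between), 40 mm tall, flat top and bottom. Origin: centre of its underside; z is its upright axis. Always at the foot of one stack, on the bench; the yellow reducer stands on it.
- green_spool: Tall wide steel spool piece, round, with a green plastic cap over its upper 16 mm. Diameter 68 mm at the cap and at the foot (a few mm slimmer between), 76 mm tall, flat top and bottom. Origin: centre of its underside; z is its upright axis. Always at the foot of the other stack, on the bench.
- yellow_reducer: Middle-sized brass reducer, round, with a yellow plastic cap over its upper 16 mm. Diameter 52 mm at the cap and at the foot (a few mm slimmer between), 36 mm tall, flat top and bottom. Origin: centre of its underside; z is its upright axis. Stands on the blue coupling and carries one of the two small fittings.
- red_plug: Small dark steel plug, round, with a red plastic cap over its upper 16 mm. Diameter 36 mm at the cap and at the foot (a few mm slimmer between), 34 mm tall, flat top and bottom. Origin: centre of its underside; z is its upright axis. On top of either stack: on the yellow reducer or on the green spool.
- white_adapter: Small brass adapter, round, with a white plastic cap over its upper 16 mm. Diameter 40 mm at the cap and at the foot (a few mm slimmer between), 34 mm tall, flat top and bottom. Origin: centre of its underside; z is its upright axis. On top of either stack: on the yellow reducer or on the green spool.
- blue_dish: Round shallow blue plastic dish, fixed to the bench, empty at the start: outer diameter 100 mm, inner diameter 92 mm, floor 4 mm thick, rim 10 mm above the bench. Place of the blue-capped fitting. Origin: centre of its underside (on the bench top, z = 0), z up.
- green_dish: Round shallow green plastic dish, fixed to the bench, empty at the start: outer diameter 100 mm, inner diameter 92 mm, floor 4 mm thick, rim 10 mm above the bench. Place of the green-capped fitting. Origin: centre of its underside (on the bench top, z = 0), z up.
- yellow_dish: Round shallow yellow plastic dish, fixed to the bench, empty at the start: outer diameter 84 mm, inner diameter 76 mm, floor 4 mm thick, rim 10 mm above the bench. Place of the yellow-capped fitting. Origin: centre of its underside (on the bench top, z = 0), z up.
- red_dish: Round shallow red plastic dish, fixed to the bench, empty at the start: outer diameter 68 mm, inner diameter 60 mm, floor 4 mm thick, rim 10 mm above the bench. Place of the red-capped fitting. Origin: centre of its underside (on the bench top, z = 0), z up.
- white_dish: Round shallow white plastic dish, fixed to the bench, empty at the start: outer diameter 72 mm, inner diameter 64 mm, floor 4 mm thick, rim 10 mm above the bench. Place of the white-capped fitting. Origin: centre of its underside (on the bench top, z = 0), z up.
Things that resemble listed ones, but are neither listed nor needed, are in the scene too. Of the things that look like the white_dish, the larger one is meant. There is more than one size of the red_plug; the one meant has the size given above.

How it is judged:
At the end, for the whole second after the job is handed in: Each of the five fittings stands in the dish of its cap colour: its axis within 14.5 mm of the dish's centre, its underside on the dish floor (2 to 6.5 mm above the bench), upright within 0.08 rad, and at rest (horizontal distance between blue_coupling and blue_dish below 0.0145 m and z of blue_coupling in the frame of blue_dish between 0.002 and 0.0065 m and angle between each of blue_coupling, green_spool, yellow_reducer, red_plug, white_adapter's own z axis and vertical below 0.08 rad and linear speed of each of blue_coupling, green_spool, yellow_reducer, red_plug, white_adapter below 0.02 m/s and angular speed of each of blue_coupling, green_spool, yellow_reducer, red_plug, white_adapter below 0.2 rad/s and horizontal distance between green_spool and green_dish below 0.0145 m and z of green_spool in the frame of green_dish between 0.002 and 0.0065 m and horizontal distance between yellow_reducer and yellow_dish below 0.0145 m and z of yellow_reducer in the frame of yellow_dish between 0.002 and 0.0065 m and horizontal distance between red_plug and red_dish below 0.0145 m and z of red_plug in the frame of red_dish between 0.002 and 0.0065 m and horizontal distance between white_adapter and white_dish below 0.0145 m and z of white_adapter in the frame of white_dish between 0.002 and 0.0065 m); the robot touches nothing.
It fails at once if a fitting is tipped over (leans more than 0.8 rad) (angle between any of blue_coupling, green_spool, yellow_reducer, red_plug, white_adapter's own z axis and vertical above 0.8 rad).
It also fails if it takes over 136 s, if anything falls off the work surface, if the arm or the gripper's body presses on something with over 40 N, if the wrist force passes 120 N, or if a joint passes its speed limit or range.

## Working session

There is one attempt and no reset: what is moved stays moved. The work goes in short steps, Python scripts to look and compute and a tool call to move; the robot and the scene stay as the last step left them, time stands still between calls to the robot, and variables do not carry over. Pictures are saved under pics/ and viewed, at most 14 in all, crops included, and the job is handed in when it is done.

Besides the shell and the picture viewer there is one more tool, called after ">>>" by a JSON object that holds its "method" and its "body", one argument or row to a line. arm_command: Moves the arm, as the interface text tells. Its arguments: {"type":"object","properties":{"targets":{"type":"array"}},"required":["targets"]}

```bash
mkdir -p pics; cat > h.py <<'E'
import numpy as np, cv2
from bench import robot
def cloud(s):
    v,u=np.mgrid[0:384,0:512]; z=s["range_z"]
    p=np.stack([(u-s["cx"])/s["fx"]*z,(v-s["cy"])/s["fy"]*z,z],-1)
    T=np.array(s["T"]); return p@T[:3,:3].T+T[:3,3]
def save(n,img): cv2.imwrite("pics/%s.png"%n,img[...,::-1])
E
python3 - <<'E'
from h import *
o=robot.get_obs(); print(o["time"],o["tool_pos"],o["ee_rot"],robot.pinch_z)
for n in("top","scene"):
    s=robot.snapshot(n); np.savez("pics/%s.npz"%n,**s); save(n,cv2.resize(s["color"],(768,576)))
    print(n,np.array(s["T"]).round(3).tolist(),s["fx"],s["cx"],s["cy"])
s=dict(np.load("pics/top.npz"));P=cloud(s)
# height map blobs
z=np.where(s["range_z"]>0,P[...,2],0)
for lo,hi in((.007,.013),(.025,.2)):
    m=((z>lo)&(z<hi)).astype(np.uint8)
    n,l,st,c=cv2.connectedComponentsWithStats(m)
    for i in range(1,n):
        if st[i,4]>40:
            q=P[l==i]; print(lo,c[i].round(),st[i,2:],"xy",(q.min(0)).round(3),q.max(0).round(3),np.median(s["color"][l==i],0))
E
```

```text
0.0 [0.21784321 0.50435954 0.17763182] [-3.13942754e+00 -1.92698610e-04  2.73379240e+00] 0.0188
top [[0.038, -0.972, 0.231, 0.329], [-0.999, -0.038, 0.005, -0.0], [0.004, -0.231, -0.973, 1.044], [0.0, 0.0, 0.0, 1.0]] 481.20482076498865 259.53562849113587 184.79636894795436
scene [[-0.453, 0.597, -0.662, 1.213], [0.892, 0.308, -0.332, 0.342], [0.006, -0.741, -0.672, 0.744], [0.0, 0.0, 0.0, 1.0]] 473.31615955721395 259.68999010366076 186.754809926602
0.007 [369.  90.] [ 23  13 103] xy [ 0.797 -0.264  0.007] [ 0.826 -0.213  0.012] [168. 173. 181.]
0.007 [327.  96.] [ 54  18 259] xy [ 0.766 -0.213  0.007] [ 0.812 -0.089  0.013] [169. 175. 184.]
0.007 [255. 150.] [ 42  43 189] xy [ 0.601 -0.04   0.007] [0.7   0.052 0.013] [ 58. 110. 215.]
0.007 [176. 153.] [ 32  31 165] xy [0.607 0.162 0.007] [0.679 0.232 0.013] [229. 224. 221.]
0.007 [366. 152.] [ 43  40 153] xy [ 0.599 -0.265  0.007] [ 0.69  -0.17   0.013] [ 65. 157.  80.]
0.007 [469. 162.] [ 7 31 41] xy [ 0.611 -0.466  0.007] [ 0.681 -0.456  0.013] [79. 56. 36.]
0.007 [349. 171.] [34 28 99] xy [ 0.591 -0.239  0.007] [ 0.654 -0.166  0.0
[... 2346 characters left out ...]
025] [ 0.946 -0.395  0.047] [187. 142.  63.]
0.025 [196.  90.] [ 31  12 135] xy [0.775 0.124 0.025] [0.801 0.194 0.031] [44. 38. 38.]
0.025 [492. 167.] [  43   59 2132] xy [ 0.561 -0.539  0.025] [ 0.689 -0.455  0.057] [194. 141.  93.]
0.025 [110. 165.] [ 24  19 169] xy [0.579 0.304 0.025] [0.62  0.36  0.042] [103.  91.  88.]
0.025 [310. 219.] [ 33  34 887] xy [ 0.46  -0.133  0.025] [ 0.527 -0.068  0.115] [ 86. 191. 108.]
0.025 [218. 237.] [ 33  33 833] xy [0.42  0.054 0.026] [0.486 0.121 0.115] [226. 113.  38.]
0.025 [ 26. 278.] [ 37  37 967] xy [0.317 0.447 0.025] [0.39  0.498 0.071] [37. 33. 32.]
0.025 [477. 290.] [ 59  56 990] xy [ 0.309 -0.499  0.025] [ 0.419 -0.388  0.056] [60. 56. 58.]
```

View pics/top.png

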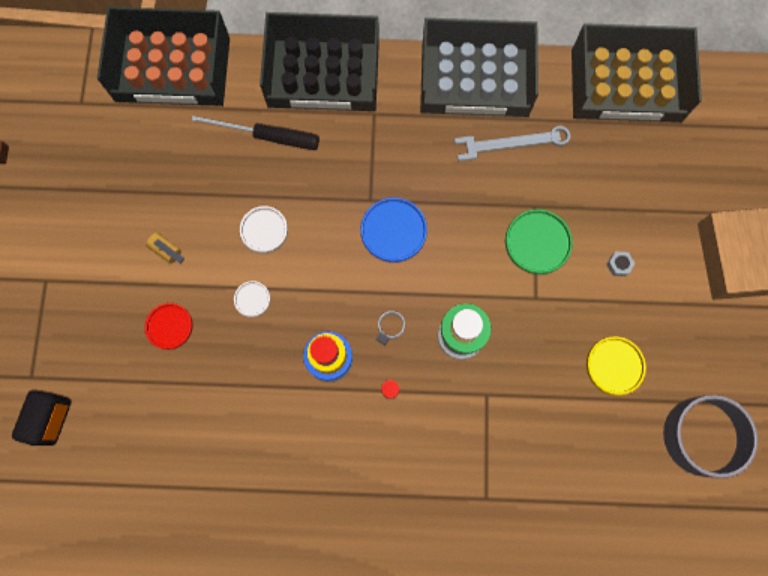

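View pics/scene.png

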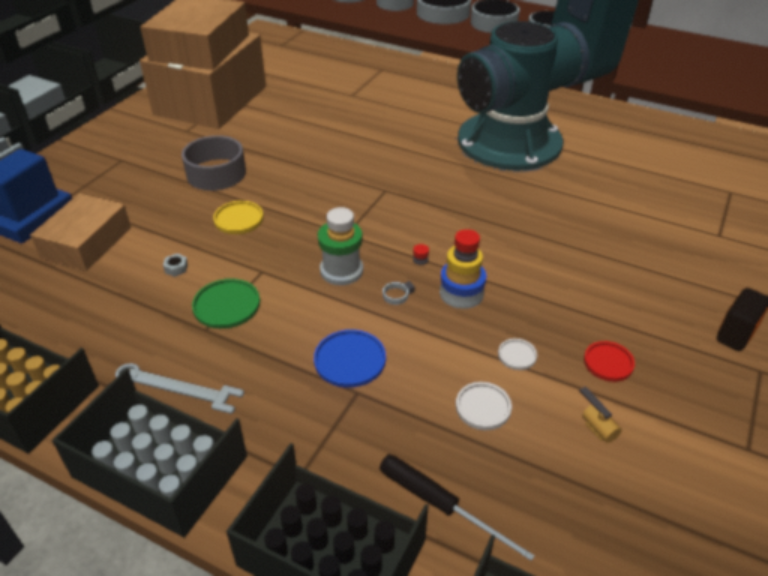

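The top view (768-wide image) shows red on yellow on blue at (327,353) and white on green at (466,330). The dishes are blue (393,229), green (538,241), yellow (616,366) and red (168,326).
- **White dishes:** one at (263,229) and one at (252,299). The first is larger (about 72 mm), so it is the one meant.
- **Red plugs:** one on the stack at (324,350) and a smaller loose one at (390,389). The stacked one should be the 36 mm plug.

Next I measure diameters and confirm in a crop.

```bash
python3 - <<'E'
from h import *
D={n:dict(np.load("pics/%s.npz"%n)) for n in("top","scene")}
H={"red":(0,10),"yellow":(25,35),"green":(50,70),"blue":(100,125)}
def run(nm,col,lo,hi,box):
    for cam,s in D.items():
        P=cloud(s);hsv=cv2.cvtColor(s["color"],cv2.COLOR_RGB2HSV).astype(int)
        h,S,V=hsv[...,0],hsv[...,1],hsv[...,2]
        if col=="white": m=(S<50)&(V>150)
        elif col=="red": m=((h<8)|(h>172))&(S>150)
        elif col=="yellow": m=(h>22)&(h<36)&(S>150)
        elif col=="green": m=(h>50)&(h<80)&(S>90)
        else: m=(h>100)&(h<125)&(S>120)
        m&=(P[...,2]>lo)&(P[...,2]<hi)&(s["range_z"]>0)
        x0,x1,y0,y1=box; m&=(P[...,0]>x0)&(P[...,0]<x1)&(P[...,1]>y0)&(P[...,1]<y1)
        if m.sum()<8: print(nm,cam,"none");continue
        q=P[m];c,r=cv2.minEnclosingCircle((q[:,:2]*1000).astype(np.float32))
        mm=((q[:,:2].max(0)+q[:,:2].min(0))*500).round(1)
        print(nm,cam,"circ",np.round(c,1),"d",round(2*r,1),"bbox",mm,"z",np.median(q[:,2]).round(4),m.sum())
L=(.40,.50,.03,.14);R=(.45,.54,-.15,-.05)
run("plugR","red",.103,.120,L);run("plugW","white",.103,.120,R)
run("yel","yellow",.070,.082,L);run("blue","blue",.034,.046,L);run("green","green",.070,.082,R)
run("smallred","red",.01,.05,(.35,.45,-.05,.05))
for c,b in(("blue",(.55,.75,-.1,.1)),("green",(.55,.72,-.3,-.14)),("yellow",(.38,.55,-.4,-.25)),("red",(.42,.56,.25,.4)),("white",(.58,.72,.14,.26))): run("dish"+c,c,-.003,.014,b)
run("dishwhite_small","white",-.003,.014,(.46,.56,.15,.3))
c=D["top"]["color"][120:280,90:330]; save("crop",cv2.resize(c,(768,512),interpolation=cv2.INTER_CUBIC))
E
```

```text
plugR top circ [452.   86.7] d 34.4 bbox [452.1  86.6] z 0.1106 241
plugR scene circ [453.8  84.9] d 37.1 bbox [453.6  84.6] z 0.1096 167
plugW top circ [492.9 -99.7] d 39.7 bbox [493.2 -99.9] z 0.1106 315
plugW scene circ [ 494.8 -102.2] d 41.7 bbox [ 494.6 -103.3] z 0.1102 157
yel top circ [452.8  86.1] d 50.8 bbox [451.9  85.9] z 0.0769 191
yel scene circ [456.8  84.8] d 48.6 bbox [460.7  85.3] z 0.0761 100
blue top circ [453.   87.3] d 67.4 bbox [453.3  87.3] z 0.0406 243
blue scene circ [458.3  86.1] d 66.2 bbox [461.8  85.6] z 0.0395 169
green top circ [ 493.2 -101.1] d 67.4 bbox [ 493.1 -100.5] z 0.0767 459
green scene circ [ 497.3 -102.7] d 67.4 bbox [ 497.5 -102.8] z 0.076 236
smallred top circ [412.3  -1.3] d 24.7 bbox [412.2  -0.9] z 0.0246 114
smallred scene circ [414.1  -3.1] d 29.0 bbox [414.1  -4.3] z 0.0228 88
dishblue top circ [650.3   2.5] d 99.7 bbox [650.    2.5] z 0.0052 1468
dishblue scene circ [651.7  -0.7] d 101.0 bbox [ 6.519e+02 -1.000e-01] z 0.0045 1387
dishgreen top circ [ 640.4 -215.3] d 100.2 bbox [ 640.6 -215.1] z 0.0049 1485
dishgreen scene circ [ 641.2 -217.6] d 101.1 bbox [ 641.3 -216.9] z 0.005 1097
dishyellow top circ [ 458.2 -325.1] d 86.1 bbox [ 458.8 -324.6] z 0.0049 1187
dishyellow scene circ [ 458.9 -327.4] d 87.5 bbox [ 459.8 -326.6] z 0.0051 464
dishred top circ [492.1 324.8] d 71.4 bbox [490.9 325.1] z 0.0059 775
dishred scene circ [488.1 319.3] d 79.1 bbox [488.1 320.3] z 0.0045 728
dishwhite top circ [643.2 196.7] d 73.8 bbox [643.7 196.7] z 0.0056 755
dishwhite scene circ [644.7 193.9] d 72.2 bbox [644.8 194. ] z 0.0044 852
dishwhite_small top circ [535.6 206.3] d 53.7 bbox [534.6 205.7] z 0.0045 441
dishwhite_small scene circ [536.9 202.9] d 54.1 bbox [535.4 203.5] z 0.0034 369
```

View pics/crop.png

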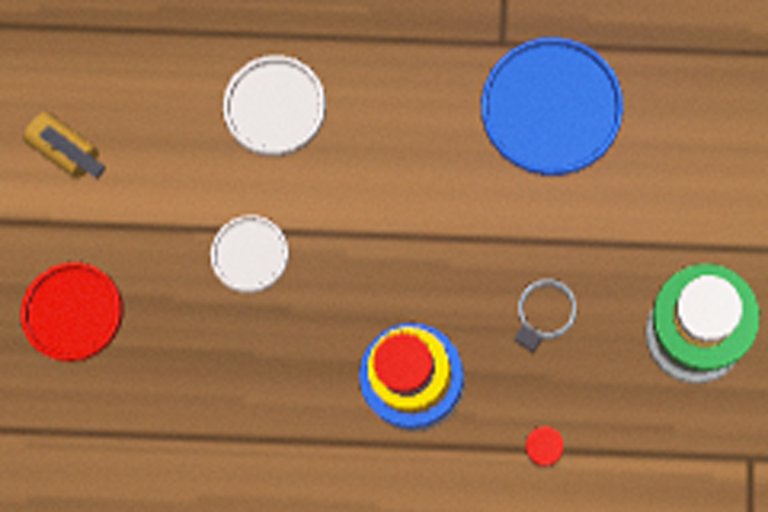

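>>> {"method": "arm_command", "body": {
  "targets": [0,0,-8,0,0,0,-1,0,0,-16,0,0,0,-1,0,0,-23.36,0,0,0,-1,0,0,-23.36,0,0,0,-1,0,0,-23.36,0,0,0,-1]
}}

```text
time: 0.6
tool_pos: [0.218, 0.5047, 0.1784]
ee_rot: [-3.141, -0.0, 3.139]
wrist_force: [-0.1, 0.9, 0.0]
width: 0.0939
finger_force: 0.0
```

The crop confirms both choices. The white dish at crop (274,105) is 72 mm across and the other at (250,253) is 54 mm. The red plug on the stack at (403,362) is about 36 mm and the loose one at (545,446) about 25 mm. I take the red plug first.

>>> {"method": "arm_command", "body": {
  "targets": [0,0,0,-20,-36,0,-1,0,0,0,-40,-72,0,-1,0,0,0,-60,-108,0,-1,0,0,0,-82,-148,0,-1,0,0,0,-104,-188,0,-1,0,0,0,-126,-228,0,-1,0,0,0,-148,-268,0,-1,0,0,0,-170,-308,0,-1,0,0,0,-192,-348,0,-1,0,0,0,-214,-386,0,-1,0,0,0,-227,-408,0,-1,0,0,0,-235,-419,0,-1,0,0,0,-235,-419,0,-1,0,0,0,-235,-419,0,-1]
}}

```text
time: 2.0
tool_pos: [0.4527, 0.0867, 0.1787]
ee_rot: [3.141, -0.001, 3.141]
wrist_force: [-0.7, 0.2, 1.1]
width: 0.0941
finger_force: 0.0
```

```bash
python3 - <<'E'
from h import *
from scipy.spatial.transform import Rotation as Ro
o=robot.get_obs();s=robot.snapshot("wrist");p=np.array(o["tool_pos"])
T=np.eye(4);T[:3,:3]=Ro.from_euler("xyz",o["ee_rot"]).as_matrix();T[:3,3]=p
s["T"]=T@np.array(s["T_tool_cam"]);P=cloud(s);print(p,o["ee_rot"])
hsv=cv2.cvtColor(s["color"],cv2.COLOR_RGB2HSV).astype(int);h,S=hsv[...,0],hsv[...,1]
for n,m,lo in(("red",((h<8)|(h>172))&(S>150),.1),("yel",(h>22)&(h<36)&(S>150),.07),("blue",(h>100)&(h<125)&(S>120),.035)):
    m=m&(P[...,2]>lo)&(P[...,2]<lo+.015)
    q=P[m]
    if len(q)>10: c,r=cv2.minEnclosingCircle((q[:,:2]*1000).astype(np.float32));print(n,c,2*r,np.median(q[:,2]))
save("w1",s["color"])
E
```

```text
[0.45271604 0.08672735 0.178668  ] [ 3.14071264e+00 -6.32910263e-04  3.14139409e+00]
red (453.0054016113281, 85.27352142333984) 35.569156646728516 0.110341782593497
yel (471.49786376953125, 12.8502197265625) 197.35658264160156 0.07637392042888633
blue (453.50384521484375, 85.49567413330078) 67.01972198486328 0.040479132422612724
```

View pics/w1.png

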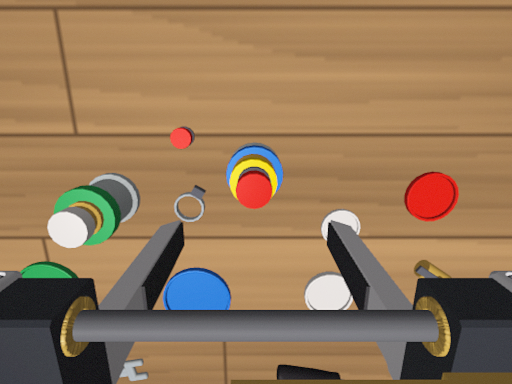

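The wrist view shows the red/yellow/blue stack at (253,185), measured at (453, 85) mm, and both fingers have clear room. I descend and grip the red plug.

>>> {"method": "arm_command", "body": {
  "targets": [0,0,0,0,-1,30,-1,0,0,0,0,-1,60,-1,0,0,0,0,-1,80,-1,0,0,0,0,-1,93,-1,0,0,0,0,-1,93,-1,0,0,0,0,-1,93,0,0,0,0,0,-1,93,1,0,0,0,0,-1,93,1,0,0,0,0,-1,93,1,0,0,0,0,-1,93,1,0,0,0,0,-1,93,1,0,0,0,0,-1,93,1]
}}

```text
time: 3.25
tool_pos: [0.4531, 0.0849, 0.0858]
ee_rot: [3.141, 0.0, 3.141]
wrist_force: [-0.7, 0.7, -0.4]
width: 0.0414
finger_force: 0.0
```

>>> {"method": "arm_command", "body": {
  "targets": [0,0,0,0,0,0,1,0,0,0,0,0,0,1,0,0,0,0,0,0,1,0,0,0,0,0,0,1,0,0,0,0,0,-4,1,0,0,0,0,0,-15,1,0,0,0,0,0,-35,1,0,0,0,0,0,-55,1,0,0,0,0,0,-55,1]
}}

```text
time: 4.15
tool_pos: [0.4555, 0.0851, 0.1449]
ee_rot: [3.141, 0.008, 3.142]
wrist_force: [0.5, 0.6, -0.8]
width: 0.0004
finger_force: 0.0
```

The gripper closed to zero, so the plug was missed or slipped out. I look before doing anything else.

```bash
cat >> h.py <<'E'
from scipy.spatial.transform import Rotation as Ro
def look(lo,hi,name=None):
    o=robot.get_obs();s=robot.snapshot("wrist")
    T=np.eye(4);T[:3,:3]=Ro.from_euler("xyz",o["ee_rot"]).as_matrix();T[:3,3]=o["tool_pos"]
    s["T"]=T@np.array(s["T_tool_cam"])
    return o,s
E
python3 - <<'E'
from h import *
o,s=look(0,0); print(o["time"],o["tool_pos"],o["ee_rot"],o["width"],o["wrist_force"])
t=robot.snapshot("scene"); save("l1",np.hstack([s["color"][80:300,100:420],t["color"][120:340,150:470]]))
P=cloud(t);hsv=cv2.cvtColor(t["color"],cv2.COLOR_RGB2HSV).astype(int);h,S=hsv[...,0],hsv[...,1]
m=((h<8)|(h>172))&(S>150)&(P[...,2]>.015)
n,l,st,c=cv2.connectedComponentsWithStats(m.astype(np.uint8))
for i in range(1,n):
    if st[i,4]>20: q=P[l==i];print(c[i],st[i,4],q.min(0),q.max(0))
E
```

```text
4.15 [0.45554975 0.08506907 0.14492902] [3.14103273 0.00775829 3.14154762] 0.0003688453653604763 [ 0.5462543   0.58757123 -0.77141175]
[310.92376682 160.15246637] 223 [0.43483215 0.0672757  0.08955797] [0.47373447 0.10194213 0.1123297 ]
[280.17283951 166.67901235] 81 [ 0.40192881 -0.01704592  0.01555938] [1.21342056 0.34186379 0.74449813]
```

View pics/l1.png

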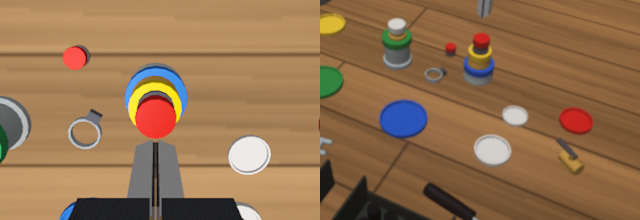

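The plug is still upright on the stack at about (454, 85), so the fingers slipped up off the cap. I open, go back 3 mm deeper, and watch the grip force before lifting.

>>> {"method": "arm_command", "body": {
  "targets": [0,0,0,0,0,0,-1,0,0,0,0,0,0,-1,0,0,0,0,0,0,-1,0,0,0,0,0,0,-1,0,0,0,0,0,0,-1,0,0,0,0,0,0,-1,0,0,0,0,0,0,-1,0,0,0,0,0,20,-1,0,0,0,0,0,40,-1,0,0,0,0,0,50,-0.3,0,0,0,0,0,58,0.1,0,0,0,0,0,58,0.1,0,0,0,0,0,58,0.1,0,0,0,0,0,58,0.1,0,0,0,0,0,58,0.1,0,0,0,0,0,58,0.1]
}}

```text
time: 5.85
tool_pos: [0.4535, 0.0849, 0.0834]
ee_rot: [3.141, 0.001, 3.142]
wrist_force: [0.6, -0.2, -0.6]
width: 0.0425
finger_force: 0.0
```

>>> {"method": "arm_command", "body": {
  "targets": [0,0,0,0,0,0,1,0,0,0,0,0,0,1,0,0,0,0,0,0,1]
}}

```text
time: 6.15
tool_pos: [0.4539, 0.0837, 0.0839]
ee_rot: [-3.139, 0.002, 3.141]
wrist_force: [-1.2, -5.0, 7.4]
width: 0.0217
finger_force: 3.7
```

>>> {"method": "arm_command", "body": {
  "targets": [0,0,0,0,0,0,1,0,0,0,0,0,0,1,0,0,0,0,0,0,1]
}}

```text
time: 6.45
tool_pos: [0.4559, 0.082, 0.0869]
ee_rot: [-3.136, 0.007, 3.141]
wrist_force: [-0.5, -6.4, 14.0]
width: 0.0008
finger_force: 6.9
```

The width closed to zero with 14 N upward on the wrist, so the fingers are not around the cap. I look at the contact right now.

```bash
python3 - <<'E'
from h import *
o,s=look(0,0); print(o["time"],o["tool_pos"],o["ee_rot"],o["width"],o["wrist_force"],o["joint_positions"])
t=robot.snapshot("scene"); np.savez("pics/s2.npz",**t); np.savez("pics/w2.npz",**s)
a=cv2.resize(t["color"][90:210,250:370],(400,400),interpolation=cv2.INTER_CUBIC)
b=cv2.resize(s["color"][110:260,180:330],(400,400),interpolation=cv2.INTER_CUBIC)
save("l2",np.hstack([a,b]))
def proj(s,p):
    q=np.linalg.inv(s["T"])@np.append(p,1); return q[0]/q[2]*s["fx"]+s["cx"],q[1]/q[2]*s["fy"]+s["cy"]
for d in(0,.019): p=np.array(o["tool_pos"])+[0,0,d];print("scene",proj(t,p),"wrist",proj(s,p))
print(np.array(s["T_tool_cam"]).round(3))
E
```

```text
6.45 [0.4559126  0.08197724 0.08694472] [-3.13570307  0.00747983  3.14055965] 0.0007617203135426506 [-0.54066365 -6.44912788 13.95880656] [ 0.06061599 -0.07578585  1.71787991 -0.00635876  1.49239741 -1.5086498 ]
scene (np.float64(308.89696973764785), np.float64(166.01344256763826)) wrist (np.float64(255.68448966686654), np.float64(217.4854289161343))
scene (np.float64(309.5691117547708), np.float64(159.20200264367233)) wrist (np.float64(255.6127756014753), np.float64(228.15174314097095))
[[-0.001 -0.959 -0.285  0.083]
 [ 1.    -0.001  0.001 -0.001]
 [-0.001 -0.285  0.959 -0.206]
 [ 0.     0.     0.     1.   ]]
```

View pics/l2.png

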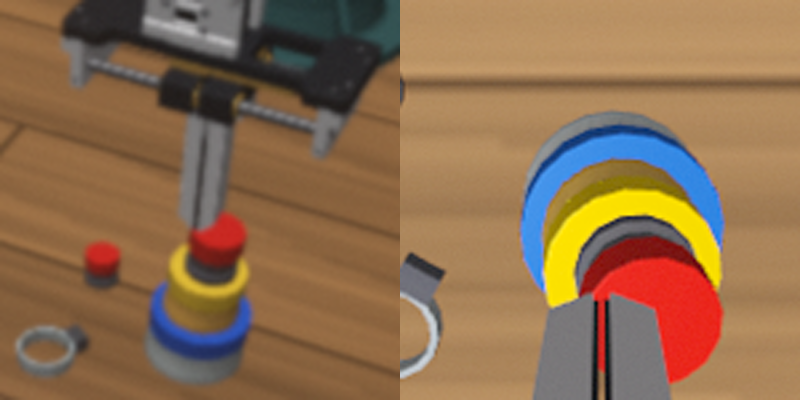

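In the wrist half of the picture the closed fingertips at (602,295) overlap the red cap. In the scene half the tips at (205,228) look as if they stand on or behind it. I check against the depth data where the tips really end relative to the reported TCP.

```bash
python3 - <<'E'
from h import *
w=dict(np.load("pics/w2.npz"));t=dict(np.load("pics/s2.npz"))
for n,s in(("wrist",w),("scene",t)):
    P=cloud(s);hsv=cv2.cvtColor(s["color"],cv2.COLOR_RGB2HSV).astype(int);h,S=hsv[...,0],hsv[...,1]
    m=((h<8)|(h>172))&(S>150)&(P[...,2]>.08)&(P[...,2]<.13)&(abs(P[...,0]-.455)<.05)
    q=P[m];print(n,"red z pct",np.percentile(q[:,2],[5,50,95]).round(4)); q=q[q[:,2]>np.median(q[:,2])-.005]
    print(" top bbox",q.min(0).round(4),q.max(0).round(4))
    A=np.c_[q[:,:2],np.ones(len(q))];print(" tilt",np.linalg.lstsq(A,q[:,2],rcond=None)[0][:2].round(3))
    g=(S<40)&(abs(P[...,1]-.083)<.02)&(abs(P[...,0]-.455)<.03)&(P[...,2]>.06)&(P[...,2]<.2)
    q=P[g]; 
    for a in np.arange(.08,.16,.008):
        k=q[(q[:,2]>a)&(q[:,2]<a+.008)]
        if len(k): print("  z",a.round(3),len(k),k.min(0)[:2].round(4),k.max(0)[:2].round(4))
E
```

```text
wrist red z pct [0.1015 0.112  0.1141]
 top bbox [0.4373 0.0782 0.107 ] [0.4717 0.1116 0.1292]
 tilt [ 0.021 -0.077]
  z 0.08 232 [0.4372 0.0746] [0.4549 0.1029]
  z 0.088 23 [0.438  0.0778] [0.4478 0.0945]
  z 0.112 42 [0.446  0.0747] [0.4484 0.0892]
  z 0.12 167 [0.4458 0.0696] [0.4482 0.0934]
  z 0.128 208 [0.4458 0.0695] [0.4479 0.0936]
  z 0.136 235 [0.4454 0.0695] [0.4482 0.0938]
  z 0.144 285 [0.4452 0.0696] [0.4481 0.094 ]
  z 0.152 324 [0.445  0.0693] [0.4481 0.0943]
scene red z pct [0.0976 0.1107 0.1137]
 top bbox [0.4378 0.0788 0.1057] [0.4747 0.1112 0.1152]
 tilt [-0.074 -0.09 ]
  z 0.08 24 [0.4655 0.0824] [0.4727 0.1026]
  z 0.088 4 [0.4653 0.0813] [0.471  0.0969]
  z 0.112 7 [0.4613 0.0732] [0.4649 0.0865]
  z 0.12 26 [0.4609 0.071 ] [0.4669 0.092 ]
  z 0.128 37 [0.4519 0.0717] [0.4699 0.0937]
  z 0.136 37 [0.4494 0.0723] [0.4678 0.0938]
  z 0.144 40 [0.4512 0.0702] [0.4672 0.0942]
  z 0.152 39 [0.4532 0.0697] [0.468  0.0943]
```

The fingers' visible lower end is at z ≈ 0.112 while the reported TCP is at 0.087. The real tips are about 25 mm shorter than the model says, and they dragged the plug about 9 mm in +y. I lift clear, open, and measure the tip offset and the plug.

>>> {"method": "arm_command", "body": {
  "targets": [0,0,0,0,0,-10,1,0,0,0,0,0,-25,1,0,0,0,0,0,-50,1,0,0,0,0,0,-80,-1,0,0,0,0,0,-100,-1,0,0,0,0,0,-100,-1,0,0,0,0,0,-100,-1,0,0,0,0,0,-100,-1,0,0,0,0,0,-100,-1,0,0,0,0,0,-100,-1,0,0,0,0,0,-100,-1,0,0,0,0,0,-100,-1,0,0,0,0,0,-100,-1]
}}

```text
time: 7.85
tool_pos: [0.4531, 0.0849, 0.1827]
ee_rot: [3.142, -0.0, 3.141]
wrist_force: [-0.0, 0.1, 0.4]
width: 0.0772
finger_force: 0.0
```

```bash
cat >> h.py <<'E'
def mask(s,col):
    hsv=cv2.cvtColor(s["color"],cv2.COLOR_RGB2HSV).astype(int);h,S,V=hsv[...,0],hsv[...,1],hsv[...,2]
    return {"white":(S<50)&(V>150),"red":((h<8)|(h>172))&(S>150),"yellow":(h>22)&(h<36)&(S>150),"green":(h>50)&(h<80)&(S>90),"blue":(h>100)&(h<125)&(S>120)}[col]
def find(s,col,lo,hi,xy,r=.06,n=""):
    P=cloud(s);m=mask(s,col)&(P[...,2]>lo)&(P[...,2]<hi)&(np.hypot(P[...,0]-xy[0],P[...,1]-xy[1])<r)
    q=P[m]
    if len(q)<10: return print(n,col,"none")
    c,rr=cv2.minEnclosingCircle((q[:,:2]*1000).astype(np.float32))
    A=np.c_[q[:,:2],np.ones(len(q))];tl=np.linalg.lstsq(A,q[:,2],rcond=None)[0][:2]
    print(n,col,np.round(c,1),"d",round(2*rr,1),"z",np.median(q[:,2]).round(4),"tilt",tl.round(3),len(q))
E
python3 - <<'E'
from h import *
o,s=look(0,0); print(o["time"],o["tool_pos"],o["ee_rot"],o["width"],o["wrist_force"])
t=robot.snapshot("top");c=robot.snapshot("scene")
for n,k in(("wrist",s),("top",t),("scene",c)):
    find(k,"red",.104,.118,(.455,.09),.06,n);find(k,"yellow",.07,.083,(.455,.09),.06,n);find(k,"blue",.03,.046,(.455,.09),.06,n)
P=cloud(s);T=np.linalg.inv(s["T"])
q=(P.reshape(-1,3)-o["tool_pos"])@(Ro.from_euler("xyz",o["ee_rot"]).as_matrix())
k=q[(abs(q[:,0])<.02)&(abs(q[:,1])<.07)&(q[:,2]>-.1)&(q[:,2]<.03)]
print("finger tool z max",np.percentile(k[:,2],[50,90,98,99.5,100]).round(4),k.min(0),k.max(0))
save("w3",np.vstack([s["color"][60:384],c["color"][60:240]])[:,:])
E
```

```text
7.85 [0.45306725 0.08487    0.18270951] [ 3.14153202e+00 -8.48680298e-05  3.14142057e+00] 0.07724857823946797 [-0.01652717  0.11020929  0.35337539]
wrist red [453.5  86.3] d 35.6 z 0.1104 tilt [0.02  0.004] 1000
wrist yellow [453.7  85.6] d 51.6 z 0.0764 tilt [0.022 0.003] 583
wrist blue [453.9  85.3] d 66.9 z 0.0404 tilt [0.038 0.003] 587
top red [442.8  94.7] d 24.9 z 0.1108 tilt [ 0.078 -0.05 ] 75
top yellow [441.2  99. ] d 35.7 z 0.0768 tilt [ 0.113 -0.097] 57
top blue [441.1 104.5] d 50.0 z 0.0405 tilt [ 0.061 -0.04 ] 74
scene red [452.5  87.6] d 40.4 z 0.1097 tilt [-0.048 -0.023] 161
scene yellow [456.6  85. ] d 49.2 z 0.0758 tilt [-0.042 -0.005] 108
scene blue [456.8  84.8] d 66.9 z 0.039 tilt [-0.085 -0.044] 206
finger tool z max [-0.076  -0.0418 -0.0312 -0.028  -0.0262] [-0.00892604 -0.05132658 -0.09999428] [ 0.01030439  0.05078404 -0.02617859]
```

View pics/w3.png

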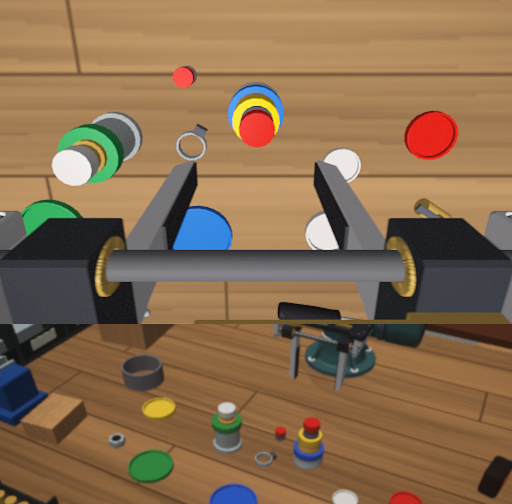

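The picture shows the stack still upright and aligned: red at (257,130), measured (453.5, 86.3) mm. The finger tips really end 26 mm short of the reported TCP, so every grasp height drops by 26 mm. I try the red plug again.

>>> {"method": "arm_command", "body": {
  "targets": [0,0,0,0,1,30,-1,0,0,0,0,1,60,-1,0,0,0,0,1,85,-1,0,0,0,0,1,105,-0.5,0,0,0,0,1,118,0,0,0,0,0,1,124,0,0,0,0,0,1,124,1,0,0,0,0,1,124,1,0,0,0,0,1,124,1,0,0,0,0,1,124,1,0,0,0,0,1,124,1,0,0,0,0,1,124,1,0,0,0,0,1,124,1,0,0,0,0,1,124,1]
}}

```text
time: 9.4
tool_pos: [0.4537, 0.086, 0.0595]
ee_rot: [3.141, 0.001, 3.142]
wrist_force: [-0.1, -0.1, 4.5]
width: 0.0354
finger_force: 30.0
```

Gripped at 35.4 mm and 30 N. I lift and carry to above the red dish.

>>> {"method": "arm_command", "body": {
  "targets": [0,0,0,0,0,-10,1,0,0,0,0,0,-30,1,0,0,0,-4,20,-45,1,0,0,0,-9,55,-45,1,0,0,0,-15,95,-45,1,0,0,0,-21,135,-45,1,0,0,0,-28,175,-45,1,0,0,0,-33,210,-45,1,0,0,0,-36,230,-45,1,0,0,0,-37,238,-45,1,0,0,0,-37,238,-45,1,0,0,0,-37,238,-45,1]
}}

```text
time: 10.6
tool_pos: [0.4899, 0.3228, 0.1036]
ee_rot: [-3.141, -0.001, 3.141]
wrist_force: [0.6, -1.0, -0.8]
width: 0.0355
finger_force: 30.0
```

```bash
python3 - <<'E'
from h import *
o,s=look(0,0); print(o["time"],o["tool_pos"],o["ee_rot"],o["width"],o["finger_force"])
find(s,"red",-.003,.014,(.49,.324),.06);find(s,"red",.06,.25,(.49,.324),.06);find(s,"white",-.003,.014,(.644,.195),.06)
c=robot.snapshot("scene");find(c,"red",.06,.25,(.49,.324),.06)
save("w4",s["color"])
E
```

```text
10.6 [0.48992903 0.32283827 0.10357077] [-3.14052456e+00 -6.50046699e-04  3.14095821e+00] 0.03547199501141537 29.999663829803467
 red [492.2 319.8] d 70.1 z 0.0047 tilt [-0.025  0.002] 2827
 red [490.3 322.2] d 37.6 z 0.1543 tilt [0.159 0.013] 3128
 white none
 red [491.7 321.4] d 38.6 z 0.1529 tilt [-0.274 -0.032] 312
```

View pics/w4.png

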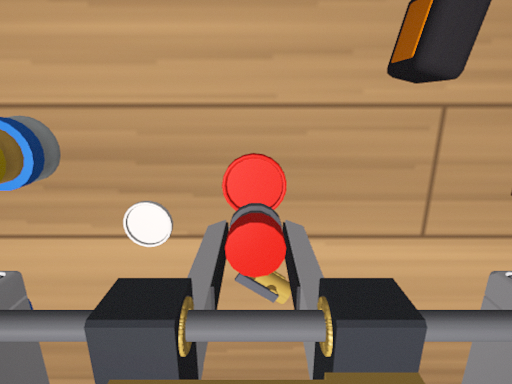

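The wrist view shows the plug held upright at (255,245), and the red dish at (254,184) measures about (491, 322) mm. I lower, release and lift off.

>>> {"method": "arm_command", "body": {
  "targets": [0,0,0,-1,0,30,1,0,0,0,-1,0,65,1,0,0,0,-1,0,90,1,0,0,0,-1,0,105,1,0,0,0,-1,0,112,1,0,0,0,-1,0,115,1,0,0,0,-1,0,115,1,0,0,0,-1,0,115,1]
}}

```text
time: 11.5
tool_pos: [0.4922, 0.3245, -0.0096]
ee_rot: [3.14, 0.003, 3.141]
wrist_force: [-0.8, -0.4, -0.2]
width: 0.0355
finger_force: 30.0
```

>>> {"method": "arm_command", "body": {
  "targets": [0,0,0,0,0,0,0,0,0,0,0,0,0,-0.5,0,0,0,0,0,0,-0.5,0,0,0,0,0,0,-1,0,0,0,0,0,-20,-1,0,0,0,0,0,-50,-1,0,0,0,0,0,-90,-1,0,0,0,0,0,-130,-1,0,0,0,0,0,-170,-1,0,0,0,0,0,-170,-1]
}}

```text
time: 12.5
tool_pos: [0.4945, 0.3257, 0.167]
ee_rot: [3.135, 0.013, 3.142]
wrist_force: [0.7, 0.3, 0.9]
width: 0.0935
finger_force: 0.0
```

```bash
python3 - <<'E'
from h import *
o,s=look(0,0); print(o["time"],o["tool_pos"],o["width"])
for n,k in(("w",s),("t",robot.snapshot("top")),("s",robot.snapshot("scene"))): find(k,"red",.03,.05,(.49,.323),.06,n);find(k,"red",-.003,.014,(.49,.323),.06,n)
E
```

```text
12.5 [0.4944986  0.32574538 0.16698305] 0.09350757772023356
w red [492.3 324.6] d 35.8 z 0.0384 tilt [ 0.026 -0.002] 745
w red [493.3 320.9] d 69.8 z 0.0051 tilt [0.015 0.013] 1424
t red [490.6 325.9] d 36.4 z 0.0392 tilt [0.038 0.068] 225
t red [491.3 325.3] d 71.3 z 0.0064 tilt [-0.     0.006] 446
s red [492. 323.] d 40.3 z 0.0371 tilt [-0.076  0.004] 221
s red [481.9 320.5] d 92.0 z 0.0048 tilt [ 0.008 -0.009] 436
```

The red plug stands in its dish, with its top at 38 mm and centred. Next is the white adapter.

>>> {"method": "arm_command", "body": {
  "targets": [0,0,0,0,-20,0,-1,0,0,0,0,-60,0,-1,0,0,0,0,-105,0,-1,0,0,0,0,-150,0,-1,0,0,0,0,-195,0,-1,0,0,0,0,-240,0,-1,0,0,0,0,-285,0,-1,0,0,0,0,-330,0,-1,0,0,0,-1,-370,0,-1,0,0,0,-2,-400,0,-1,0,0,0,-3,-418,0,-1,0,0,0,-3,-424,0,-1,0,0,0,-3,-424,0,-1,0,0,0,-3,-424,0,-1]
}}

```text
time: 14.05
tool_pos: [0.4936, -0.0991, 0.1577]
ee_rot: [3.14, -0.002, -3.141]
wrist_force: [-0.2, 0.4, -0.2]
width: 0.0937
finger_force: 0.0
```

```bash
python3 - <<'E'
from h import *
o,s=look(0,0); print(o["time"],o["tool_pos"],o["width"])
find(s,"white",.104,.118,(.494,-.101),.05);find(s,"green",.07,.083,(.494,-.101),.05)
E
```

```text
14.05 [ 0.49358736 -0.09909977  0.1577094 ] 0.09373500361689434
 white [ 493.4 -101.5] d 39.6 z 0.1104 tilt [0.007 0.005] 1458
 green [ 493.8 -103.3] d 67.6 z 0.0764 tilt [0.009 0.004] 1624
```

>>> {"method": "arm_command", "body": {
  "targets": [0,0,0,0,-2,30,-1,0,0,0,0,-2,60,-1,0,0,0,0,-2,80,-0.5,0,0,0,0,-2,93,0,0,0,0,0,-2,98,0,0,0,0,0,-2,98,0,0,0,0,0,-2,98,1,0,0,0,0,-2,98,1,0,0,0,0,-2,98,1,0,0,0,0,-2,98,1,0,0,0,0,-2,98,1,0,0,0,0,-2,98,1,0,0,0,0,-2,98,1]
}}

```text
time: 15.4
tool_pos: [0.4948, -0.1022, 0.0618]
ee_rot: [-3.141, 0.002, 3.141]
wrist_force: [-0.8, 1.1, 6.5]
width: 0.0392
finger_force: 30.0
```

>>> {"method": "arm_command", "body": {
  "targets": [0,0,0,0,0,-10,1,0,0,0,0,0,-30,1,0,0,0,-10,20,-45,1,0,0,0,-27,53,-45,1,0,0,0,-45,90,-45,1,0,0,0,-63,125,-45,1,0,0,0,-81,160,-45,1,0,0,0,-99,195,-45,1,0,0,0,-117,230,-45,1,0,0,0,-133,263,-45,1,0,0,0,-145,287,-45,1,0,0,0,-150,297,-45,1,0,0,0,-150,297,-45,1,0,0,0,-150,297,-45,1]
}}

```text
time: 16.8
tool_pos: [0.6436, 0.1937, 0.1054]
ee_rot: [-3.14, -0.001, 3.141]
wrist_force: [-0.4, 0.1, -1.4]
width: 0.0392
finger_force: 30.0
```

```bash
python3 - <<'E'
from h import *
o,s=look(0,0); print(o["time"],o["tool_pos"],o["width"],o["finger_force"])
find(s,"white",-.003,.014,(.644,.1955),.05);find(s,"white",.13,.25,(.644,.1955),.05)
E
```

```text
16.8 [0.64360612 0.19367909 0.10537989] 0.03923050884268458 29.999712109565735
 white [645.  193.9] d 74.3 z 0.0047 tilt [-0.031  0.006] 2926
 white [643.6 191.5] d 43.6 z 0.1539 tilt [-0.001 -0.001] 3217
```

>>> {"method": "arm_command", "body": {
  "targets": [0,0,0,0,1,30,1,0,0,0,0,1,65,1,0,0,0,0,1,92,1,0,0,0,0,1,106,1,0,0,0,0,1,113,1,0,0,0,0,1,116,1,0,0,0,0,1,116,1,0,0,0,0,1,116,1,0,0,0,0,1,116,1]
}}

```text
time: 17.75
tool_pos: [0.6452, 0.1962, -0.0086]
ee_rot: [3.141, 0.003, 3.142]
wrist_force: [0.6, 0.7, -1.6]
width: 0.0391
finger_force: 30.0
```

>>> {"method": "arm_command", "body": {
  "targets": [0,0,0,0,0,0,0,0,0,0,0,0,0,-0.5,0,0,0,0,0,0,-0.5,0,0,0,0,0,0,-1,0,0,0,0,0,-20,-1,0,0,0,0,0,-50,-1,0,0,0,0,0,-90,-1,0,0,0,0,0,-120,-1,0,0,0,0,0,-140,-1,0,0,0,0,0,-140,-1]
}}

```text
time: 18.75
tool_pos: [0.6465, 0.1964, 0.1348]
ee_rot: [3.14, 0.009, 3.142]
wrist_force: [0.2, 0.1, 0.1]
width: 0.0938
finger_force: 0.0
```

```bash
python3 - <<'E'
from h import *
o,s=look(0,0); print(o["time"],o["tool_pos"],o["width"])
for n,k in(("w",s),("t",robot.snapshot("top")),("s",robot.snapshot("scene"))): find(k,"white",.03,.05,(.644,.195),.05,n);find(k,"white",-.003,.014,(.644,.195),.05,n)
E
```

```text
18.75 [0.64645684 0.19639173 0.13478903] 0.09381277234658546
w white [643.6 196.2] d 39.8 z 0.0384 tilt [0.005 0.003] 1098
w white [644.3 193.5] d 74.0 z 0.0052 tilt [0.018 0.011] 1757
t white [644. 192.] d 36.2 z 0.0385 tilt [ 0.023 -0.049] 80
t white [643.6 194.5] d 70.5 z 0.0062 tilt [ 0.018 -0.077] 246
s white [644.1 195.5] d 40.4 z 0.0378 tilt [-0.011  0.007] 279
s white [643.9 194. ] d 72.7 z 0.0053 tilt [0.025 0.013] 429
```

White is placed. Next is the yellow reducer.

>>> {"method": "arm_command", "body": {
  "targets": [0,0,0,17,-10,0,-1,0,0,0,52,-30,0,-1,0,0,0,90,-52,0,-1,0,0,0,128,-74,0,-1,0,0,0,160,-92,0,-1,0,0,0,182,-104,0,-1,0,0,0,190,-109,0,-1,0,0,0,190,-109,0,-1,0,0,0,190,-109,0,-1]
}}

```text
time: 19.8
tool_pos: [0.4546, 0.0872, 0.1291]
ee_rot: [3.141, -0.001, 3.141]
wrist_force: [0.5, -0.6, -0.5]
width: 0.0939
finger_force: 0.0
```

```bash
python3 - <<'E'
from h import *
o,s=look(0,0); print(o["time"],o["tool_pos"],o["width"])
find(s,"yellow",.07,.083,(.4535,.0855),.05);find(s,"blue",.034,.046,(.4535,.0855),.05)
E
```

```text
19.8 [0.45458984 0.08719255 0.12909442] 0.09390576573719361
 yellow [453.9  85.4] d 51.7 z 0.0764 tilt [0.01  0.004] 2390
 blue [453.9  85.2] d 67.4 z 0.0404 tilt [0.018 0.004] 784
```

>>> {"method": "arm_command", "body": {
  "targets": [0,0,0,0,-2,30,-1,0,0,0,0,-2,60,-1,0,0,0,0,-2,85,-1,0,0,0,0,-2,98,-0.5,0,0,0,0,-2,104,-0.5,0,0,0,0,-2,104,-0.5,0,0,0,0,-2,104,1,0,0,0,0,-2,104,1,0,0,0,0,-2,104,1,0,0,0,0,-2,104,1,0,0,0,0,-2,104,1,0,0,0,0,-2,104,1]
}}

```text
time: 21.05
tool_pos: [0.4552, 0.0851, 0.0271]
ee_rot: [3.141, 0.003, 3.141]
wrist_force: [-0.5, 0.2, 5.6]
width: 0.0516
finger_force: 30.0
```

>>> {"method": "arm_command", "body": {
  "targets": [0,0,0,0,0,-10,1,0,0,0,0,0,-35,1,0,0,0,0,-10,-65,1,0,0,0,0,-40,-75,1,0,0,0,0,-80,-75,1,0,0,0,0,-120,-75,1,0,0,0,0,-162,-75,1,0,0,0,-1,-205,-75,1,0,0,0,-2,-248,-75,1,0,0,0,-2,-290,-75,1,0,0,0,-3,-332,-75,1,0,0,0,-4,-370,-75,1,0,0,0,-4,-397,-75,1,0,0,0,-4,-411,-75,1,0,0,0,-4,-411,-75,1,0,0,0,-4,-411,-75,1]
}}

```text
time: 22.65
tool_pos: [0.4578, -0.3248, 0.1002]
ee_rot: [3.14, -0.001, -3.141]
wrist_force: [-0.1, -0.3, -2.2]
width: 0.0512
finger_force: 30.0
```

```bash
python3 - <<'E'
from h import *
o,s=look(0,0); print(o["time"],o["tool_pos"],o["width"],o["finger_force"])
find(s,"yellow",-.003,.014,(.459,-.326),.06);find(s,"yellow",.1,.25,(.459,-.326),.05)
E
```

```text
22.65 [ 0.45780216 -0.32483483  0.10024151] 0.05121642133526271 29.999570846557617
 yellow [ 459.4 -328.6] d 86.6 z 0.0047 tilt [-0.028  0.003] 3335
 yellow [ 456.7 -326.1] d 53.4 z 0.1495 tilt [0.086 0.007] 6091
```

>>> {"method": "arm_command", "body": {
  "targets": [0,0,0,-1,-2,30,1,0,0,0,-1,-2,65,1,0,0,0,-1,-2,90,1,0,0,0,-1,-2,102,1,0,0,0,-1,-2,108,1,0,0,0,-1,-2,110,1,0,0,0,-1,-2,110,1,0,0,0,-1,-2,110,1,0,0,0,-1,-2,110,1]
}}

```text
time: 23.6
tool_pos: [0.4598, -0.3287, -0.0079]
ee_rot: [-3.14, 0.002, 3.141]
wrist_force: [0.4, -0.0, -3.0]
width: 0.0514
finger_force: 30.0
```

>>> {"method": "arm_command", "body": {
  "targets": [0,0,0,0,0,0,-0.3,0,0,0,0,0,0,-0.6,0,0,0,0,0,0,-1,0,0,0,0,0,0,-1,0,0,0,0,0,-20,-1,0,0,0,0,0,-50,-1,0,0,0,0,0,-90,-1,0,0,0,0,0,-120,-1,0,0,0,0,0,-140,-1,0,0,0,0,0,-140,-1]
}}

```text
time: 24.6
tool_pos: [0.4609, -0.3298, 0.1351]
ee_rot: [-3.136, 0.006, 3.141]
wrist_force: [0.5, -0.9, -0.6]
width: 0.0935
finger_force: 0.0
```

```bash
python3 - <<'E'
from h import *
o,s=look(0,0); print(o["time"],o["tool_pos"],o["width"])
for n,k in(("w",s),("t",robot.snapshot("top")),("s",robot.snapshot("scene"))): find(k,"yellow",.03,.05,(.459,-.326),.06,n);find(k,"yellow",-.003,.014,(.459,-.326),.06,n)
E
```

```text
24.6 [ 0.46092999 -0.32976119  0.13507903] 0.09351836860030766
w yellow [ 458.3 -328.7] d 51.8 z 0.0404 tilt [0.025 0.001] 1894
w yellow [ 459.7 -327.7] d 86.2 z 0.0053 tilt [ 0.021 -0.   ] 2099
t yellow [ 456.8 -322.9] d 49.7 z 0.0399 tilt [ 0.024 -0.044] 223
t yellow [ 458.4 -323.8] d 83.0 z 0.0052 tilt [-0.006  0.06 ] 393
s yellow [ 459.9 -330.1] d 54.1 z 0.0401 tilt [-0.045 -0.032] 202
s yellow [ 461.6 -326.4] d 83.4 z 0.0062 tilt [0.056 0.051] 188
```

Yellow is placed. Next is the green spool.

>>> {"method": "arm_command", "body": {
  "targets": [0,0,0,-3,18,0,-1,0,0,0,-9,55,0,-1,0,0,0,-15,95,0,-1,0,0,0,-22,137,0,-1,0,0,0,-28,177,0,-1,0,0,0,-32,205,0,-1,0,0,0,-35,220,0,-1,0,0,0,-35,225,0,-1,0,0,0,-35,225,0,-1,0,0,0,-35,225,0,-1]
}}

```text
time: 25.75
tool_pos: [0.4936, -0.1033, 0.1301]
ee_rot: [3.142, -0.001, 3.141]
wrist_force: [-0.7, -0.0, -0.1]
width: 0.0941
finger_force: 0.0
```

```bash
python3 - <<'E'
from h import *
o,s=look(0,0); print(o["time"],o["tool_pos"],o["width"])
find(s,"green",.07,.083,(.494,-.102),.05)
E
```

```text
25.75 [ 0.49358935 -0.10329423  0.13012817] 0.09412784558723834
 green [ 493.8 -103.6] d 67.7 z 0.0764 tilt [0.006 0.001] 4050
```

>>> {"method": "arm_command", "body": {
  "targets": [0,0,0,0,0,25,-1,0,0,0,0,0,50,-1,0,0,0,0,0,75,-1,0,0,0,0,0,95,-1,0,0,0,0,0,105,-1,0,0,0,0,0,108,-1,0,0,0,0,0,108,1,0,0,0,0,0,108,1,0,0,0,0,0,108,1,0,0,0,0,0,108,1,0,0,0,0,0,108,1,0,0,0,0,0,108,1]
}}

```text
time: 27.0
tool_pos: [0.4949, -0.1033, 0.0239]
ee_rot: [-3.141, 0.002, -3.142]
wrist_force: [1.5, -0.3, 3.7]
width: 0.0676
finger_force: 30.0
```

>>> {"method": "arm_command", "body": {
  "targets": [0,0,0,0,0,-8,1,0,0,0,0,0,-25,1,0,0,0,-6,-5,-42,1,0,0,0,-22,-17,-50,1,0,0,0,-45,-34,-50,1,0,0,0,-68,-52,-50,1,0,0,0,-91,-70,-50,1,0,0,0,-114,-88,-50,1,0,0,0,-133,-102,-50,1,0,0,0,-144,-110,-50,1,0,0,0,-147,-113,-50,1,0,0,0,-147,-113,-50,1,0,0,0,-147,-113,-50,1,0,0,0,-147,-113,-50,1]
}}

```text
time: 28.4
tool_pos: [0.6403, -0.2153, 0.0725]
ee_rot: [3.141, -0.001, -3.141]
wrist_force: [1.2, 0.7, -6.7]
width: 0.0675
finger_force: 30.0
```

```bash
python3 - <<'E'
from h import *
o,s=look(0,0); print(o["time"],o["tool_pos"],o["ee_rot"],o["width"],o["finger_force"],o["wrist_force"])
find(s,"green",-.003,.014,(.641,-.2165),.06);find(s,"green",.1,.25,(.641,-.2165),.05)
E
```

```text
28.4 [ 0.64025235 -0.21533762  0.07251723] [ 3.14085391e+00 -1.08238486e-03 -3.14125686e+00] 0.06750601344600071 29.998720586299896 [ 1.24113444  0.69588219 -6.71752708]
 green [ 640.8 -219.1] d 100.9 z 0.0048 tilt [-0.005  0.001] 3079
 green [ 638.8 -216.1] d 69.8 z 0.1249 tilt [0.036 0.007] 10328
```

>>> {"method": "arm_command", "body": {
  "targets": [0,0,0,-1,-2,12,1,0,0,0,-1,-2,25,1,0,0,0,-1,-2,35,1,0,0,0,-1,-2,41,1,0,0,0,-1,-2,44,1,0,0,0,-1,-2,46,1,0,0,0,-1,-2,46,1,0,0,0,-1,-2,46,1,0,0,0,-1,-2,46,1]
}}

```text
time: 29.35
tool_pos: [0.6427, -0.2182, 0.0279]
ee_rot: [-3.141, 0.002, -3.142]
wrist_force: [-1.8, 1.0, 0.0]
width: 0.0672
finger_force: 30.0
```

>>> {"method": "arm_command", "body": {
  "targets": [0,0,0,0,0,0,-0.6,0,0,0,0,0,0,-1,0,0,0,0,0,0,-1,0,0,0,0,0,0,-1,0,0,0,0,0,0,-1,0,0,0,0,0,-15,-1,0,0,0,0,0,-40,-1,0,0,0,0,0,-75,-1,0,0,0,0,0,-95,-1,0,0,0,0,0,-100,-1,0,0,0,0,0,-100,-1]
}}

```text
time: 30.45
tool_pos: [0.6428, -0.2184, 0.1286]
ee_rot: [-3.14, 0.003, 3.142]
wrist_force: [-0.0, -0.9, -0.1]
width: 0.0938
finger_force: 0.0
```

```bash
python3 - <<'E'
from h import *
o,s=look(0,0); print(o["time"],o["tool_pos"],o["width"])
for n,k in(("w",s),("t",robot.snapshot("top")),("s",robot.snapshot("scene"))): find(k,"green",.07,.088,(.641,-.217),.06,n);find(k,"green",-.003,.014,(.641,-.217),.06,n)
E
```

```text
30.45 [ 0.64278043 -0.21844692  0.12861223] 0.09380764083959972
w green [ 641.5 -218.2] d 67.4 z 0.0804 tilt [0.014 0.002] 4256
w green [ 640.7 -218.5] d 99.9 z 0.0049 tilt [-0.    -0.002] 1943
t green none
t green [ 642.4 -180.3] d 67.9 z 0.0086 tilt [-0.004  0.243] 69
s green [ 642.7 -217.5] d 69.0 z 0.0801 tilt [-0.04  -0.047] 590
s green [ 642.  -216.6] d 101.0 z 0.0056 tilt [0.018 0.022] 429
```

Green is placed. Last is the blue coupling.

>>> {"method": "arm_command", "body": {
  "targets": [0,0,0,10,16,0,-1,0,0,0,32,52,0,-1,0,0,0,56,91,0,-1,0,0,0,80,130,0,-1,0,0,0,104,169,0,-1,0,0,0,128,208,0,-1,0,0,0,152,246,0,-1,0,0,0,172,278,0,-1,0,0,0,184,297,0,-1,0,0,0,187,303,0,-1,0,0,0,187,303,0,-1,0,0,0,187,303,0,-1]
}}

```text
time: 31.8
tool_pos: [0.4554, 0.0841, 0.1262]
ee_rot: [-3.141, -0.001, 3.141]
wrist_force: [0.2, -0.0, 0.1]
width: 0.0939
finger_force: 0.0
```

```bash
python3 - <<'E'
from h import *
o,s=look(0,0); print(o["time"],o["tool_pos"],o["width"])
find(s,"blue",.034,.047,(.454,.085),.05)
E
```

```text
31.8 [0.45538872 0.08408814 0.12619552] 0.09388789769979566
 blue [454.2  85.2] d 67.3 z 0.0405 tilt [0.004 0.001] 3296
```

>>> {"method": "arm_command", "body": {
  "targets": [0,0,0,1,1,30,-1,0,0,0,1,1,65,-1,0,0,0,1,1,100,-1,0,0,0,1,1,122,-1,0,0,0,1,1,133,-1,0,0,0,1,1,137,-1,0,0,0,1,1,137,-1,0,0,0,1,1,137,1,0,0,0,1,1,137,1,0,0,0,1,1,137,1,0,0,0,1,1,137,1,0,0,0,1,1,137,1,0,0,0,1,1,137,1]
}}

```text
time: 33.15
tool_pos: [0.4547, 0.0857, -0.0094]
ee_rot: [-3.141, 0.002, -3.141]
wrist_force: [-0.5, -0.3, 4.1]
width: 0.0675
finger_force: 30.0
```

>>> {"method": "arm_command", "body": {
  "targets": [0,0,0,0,0,-8,1,0,0,0,0,0,-28,1,0,0,0,-8,-3,-50,1,0,0,0,-28,-12,-60,1,0,0,0,-58,-25,-60,1,0,0,0,-90,-39,-60,1,0,0,0,-122,-53,-60,1,0,0,0,-152,-66,-60,1,0,0,0,-178,-77,-60,1,0,0,0,-192,-83,-60,1,0,0,0,-197,-85,-60,1,0,0,0,-197,-85,-60,1,0,0,0,-197,-85,-60,1,0,0,0,-197,-85,-60,1]
}}

```text
time: 34.55
tool_pos: [0.65, 0.0016, 0.0496]
ee_rot: [3.141, -0.001, -3.141]
wrist_force: [1.0, 0.6, -4.6]
width: 0.0668
finger_force: 30.0
```

```bash
python3 - <<'E'
from h import *
o,s=look(0,0); print(o["time"],o["tool_pos"],o["ee_rot"],o["width"],o["finger_force"])
find(s,"blue",-.003,.014,(.651,.001),.06);find(s,"blue",.08,.25,(.651,.001),.05)
E
```

```text
34.55 [0.6500267  0.00162582 0.04956584] [ 3.14112080e+00 -1.15032357e-03 -3.14094569e+00] 0.06680191136119493 29.999088048934937
 blue [650.3  -1. ] d 99.7 z 0.0047 tilt [-0.011 -0.001] 3932
 blue [6.422e+02 2.000e-01] d 82.8 z 0.0992 tilt [ 0.028 -0.001] 10033
```

>>> {"method": "arm_command", "body": {
  "targets": [0,0,0,-1,-1,15,1,0,0,0,-1,-1,32,1,0,0,0,-1,-1,45,1,0,0,0,-1,-1,51,1,0,0,0,-1,-1,54,1,0,0,0,-1,-1,56,1,0,0,0,-1,-1,56,1,0,0,0,-1,-1,56,1,0,0,0,-1,-1,56,1]
}}

```text
time: 35.5
tool_pos: [0.653, -0.0002, -0.0053]
ee_rot: [-3.142, 0.002, 3.141]
wrist_force: [-1.0, -0.3, -1.5]
width: 0.0674
finger_force: 30.0
```

>>> {"method": "arm_command", "body": {
  "targets": [0,0,0,0,0,0,-0.6,0,0,0,0,0,0,-1,0,0,0,0,0,0,-1,0,0,0,0,0,0,-1,0,0,0,0,0,0,-1,0,0,0,0,0,-15,-1,0,0,0,0,0,-45,-1,0,0,0,0,0,-90,-1,0,0,0,0,0,-130,-1,0,0,0,25,0,-160,-1,0,0,0,60,0,-180,-1,0,0,0,100,0,-180,-1,0,0,0,150,0,-180,-1,0,0,0,200,0,-180,-1,0,0,0,230,0,-180,-1,0,0,0,240,0,-180,-1,0,0,0,240,0,-180,-1,0,0,0,240,0,-180,-1]
}}

```text
time: 37.3
tool_pos: [0.4133, -0.0002, 0.1745]
ee_rot: [-3.142, 0.002, 3.141]
wrist_force: [-0.4, -0.1, -0.3]
width: 0.0942
finger_force: 0.0
```

```bash
python3 - <<'E'
from h import *
o=robot.get_obs(); print(o["time"],o["tool_pos"],o["width"])
L=(("blue",.030,.054,(.6505,.0)),("green",.07,.09,(.641,-.217)),("yellow",.03,.05,(.459,-.326)),("red",.03,.05,(.491,.323)),("white",.03,.05,(.644,.195)))
for n in("top","scene"):
    k=robot.snapshot(n)
    for c,a,b,p in L: find(k,c,a,b,p,.05,n);find(k,c,-.003,.014,p,.06,n+" dish")
    if n=="scene": save("end",cv2.resize(k["color"],(768,576)))
E
```

```text
37.3 [ 4.13316734e-01 -2.26693049e-04  1.74490303e-01] 0.09418954087324782
top blue [651.3   2.4] d 69.0 z 0.0445 tilt [ 0.032 -0.003] 761
top dish blue [650.2   2.2] d 100.2 z 0.0061 tilt [0.015 0.001] 611
top green [ 641.3 -216.2] d 69.2 z 0.0803 tilt [ 0.015 -0.012] 809
top dish green [ 640.1 -215.2] d 100.0 z 0.0056 tilt [-0.009 -0.   ] 553
top yellow [ 458.1 -326.4] d 53.1 z 0.0401 tilt [ 0.01  -0.029] 505
top dish yellow [ 457.9 -325. ] d 85.3 z 0.0057 tilt [ 0.011 -0.013] 595
top red [490.3 326.8] d 37.6 z 0.0388 tilt [0.058 0.055] 242
top dish red [493.2 324.6] d 73.0 z 0.0065 tilt [0.003 0.011] 485
top white [642.2 198.5] d 40.5 z 0.0391 tilt [0.014 0.01 ] 250
top dish white [643.3 196.5] d 72.6 z 0.0066 tilt [0.015 0.01 ] 427
scene blue [ 6.546e+02 -5.000e-01] d 68.2 z 0.0437 tilt [-0.072 -0.047] 755
scene dish blue [652.4  -0. ] d 99.5 z 0.0053 tilt [0.014 0.008] 515
scene green [ 641.3 -217.7] d 69.3 z 0.0801 tilt [-0.039 -0.039] 584
scene dish green [ 643.1 -216.8] d 100.0 z 0.0058 tilt [0.019 0.024] 424
scene yellow [ 460.8 -328.5] d 54.3 z 0.0402 tilt [-0.058 -0.003] 215
scene dish yellow [ 461.3 -325.7] d 83.9 z 0.0062 tilt [0.044 0.056] 192
scene red [492.  322.6] d 37.5 z 0.0371 tilt [-0.089 -0.004] 221
scene dish red [483.  323.2] d 88.4 z 0.0048 tilt [0.013 0.001] 429
scene white [643.7 195.2] d 41.1 z 0.0378 tilt [-0.006 -0.003] 278
scene dish white [644.9 194.2] d 71.8 z 0.0053 tilt [0.026 0.017] 425
```

View pics/end.png

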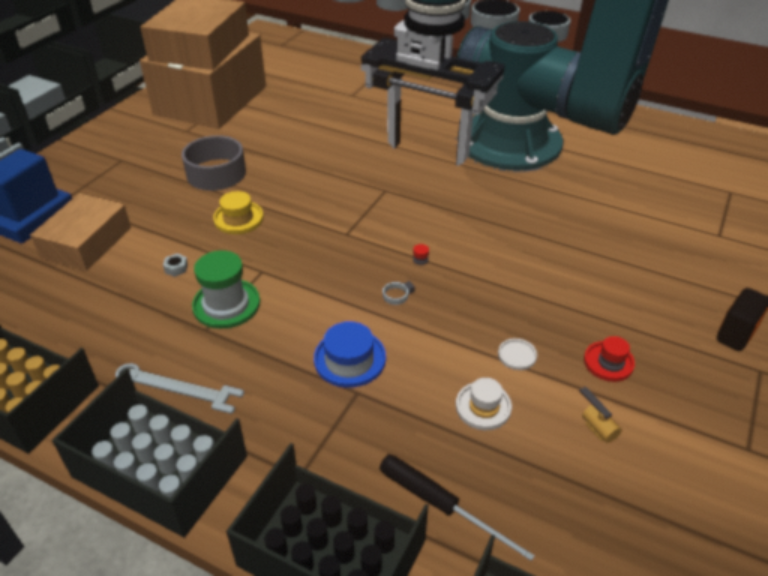

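All five fittings stand upright and centred in their dishes: blue (349,350), green (222,285), yellow (237,208), red (612,352) and white (486,398). The arm is clear of everything, so I hand the job in.

```bash
python3 -c "
from bench import robot
print(robot.close_job())"
```

```text
the job is handed in; nothing more can be done
None
```

The job is handed in at about 37 s with all five fittings upright in their own colour dishes and the arm clear; two early grasps missed and nudged the red plug because the fingers end 26 mm short of the reported TCP, and the judge's result was not shown.

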